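# Put the heavier tin on the scale

### The job

Two identical black lidded tins stand on the resin workshop's table; one holds a solid steel weight, the other only a light resin plug. Feel by lifting which tin is the heavier and set that one gently upright in the middle of the scale's round steel pan, with the lighter tin left standing upright on the table. Leave the white jar where it stands, and do not tip the tins over.

Things in the scene. Friction and masses are not known exactly. Their poses are not given: they have to be found in the camera images.
- tin_a_mid (a point): one of two identical black lidded tins with a brass band: upright cylinder 56 mm in diameter, 90 mm high, rigid. This point is its centre, 45 mm above its underside; z is its axis. Hidden, at random: one of tin_a and tin_b holds a loose steel weight and weighs 0.50 to 0.61 kg in all (5 to 6 N), the other a loose resin plug and weighs 0.14 to 0.18 kg (1.4 to 1.8 N)
- tin_b_mid (a point): one of two identical black lidded tins with a brass band: upright cylinder 56 mm in diameter, 90 mm high, rigid. This point is its centre, 45 mm above its underside; z is its axis. Hidden, at random: one of tin_a and tin_b holds a loose steel weight and weighs 0.50 to 0.61 kg in all (5 to 6 N), the other a loose resin plug and weighs 0.14 to 0.18 kg (1.4 to 1.8 N)
- jar_mid (a point): a white jar with a red cap and a paper label, 60 mm in diameter and 75 mm high, loose on the table, about 0.2 kg; this point is its centre, half-way up. A bystander, to be left alone
- pan_top (a point): the scale's pan: a flat round steel plate, 124 mm in diameter, no rim, on a spring above a fixed white housing 150 mm square and 48 mm high. This point is the centre of its upper face, 64 mm above the table when empty; z is up, -x is the display side. It sinks about 1.6 mm per newton, at most 10 mm: about 2.5 mm under the lighter tin, 8 to 10 mm under the heavier
Mind the look-alikes: they are no part of the job. Leave any orange or turquoise look-alike of the part that bears tin_b_mid alone.

How it is judged:
At the end, for the whole second after the job is handed in: The heavier tin stands upright (within 10 degrees) on the pan, its axis within 30 mm of the pan's centre, and has pressed the pan down by more than 5 mm; the lighter tin stands upright (within 10 degrees) on the table, more than 100 mm from the pan's centre; both are at rest (height (world z) of pan_top below 0.059 m and ((horizontal distance between tin_a_mid and pan_top below 0.03 m and angle between each of tin_a_mid, tin_b_mid's own z axis and vertical below 0.17 rad and z of tin_a_mid in the frame of pan_top between 0.035 and 0.055 m and height (world z) of tin_b_mid below 0.055 m and horizontal distance between tin_b_mid and pan_top above 0.1 m) or (horizontal distance between tin_b_mid and pan_top below 0.03 m and angle between each of tin_b_mid, tin_a_mid's own z axis and vertical below 0.17 rad and z of tin_b_mid in the frame of pan_top between 0.035 and 0.055 m and height (world z) of tin_a_mid below 0.055 m and horizontal distance between tin_a_mid and pan_top above 0.1 m)) and linear speed of each of tin_a, tin_b below 0.02 m/s); the robot touches nothing.
It fails at once if the white jar is shifted by more than 30 mm (distance of jar_mid from where it was at the start of the episode above 0.03 m).
It fails at once if a tin is tipped over (more than 50 degrees) (angle between any of tin_a_mid, tin_b_mid's own z axis and vertical above 0.87 rad).
It fails at once if a tin comes down on the pan at more than 0.5 m/s (dropped or rammed) ((horizontal distance between tin_a_mid and pan_top below 0.06 m and z of tin_a_mid in the frame of pan_top below 0.075 m and linear speed of tin_a above 0.5 m/s) or (horizontal distance between tin_b_mid and pan_top below 0.06 m and z of tin_b_mid in the frame of pan_top below 0.075 m and linear speed of tin_b above 0.5 m/s)).
It also fails if it takes over 51 s, if anything falls off the work surface, if the arm or the gripper's body presses on something with over 40 N, if the wrist force passes 120 N, or if a joint passes its speed limit or range.

### The arm

A 7-joint arm with a two-finger parallel gripper is mounted at the origin on the work surface. World frame = base frame: x ahead of the robot, y to its left, z up, the work surface at z = 0. Lengths are in m, angles in rad, forces in N, time in s.
With the tool pointing down it reaches from about 0.4 to 0.85 m from the base axis. Payload 6.9 kg.
Tool frame: the origin (TCP) lies at the very end of the fingers, on their centre line; the grasp point (between the pads) lies 19 mm behind it (bot.hold_point_z is the distance from the TCP to the grasp point, in m); z points along the fingers, y is the direction in which the jaws open and shut (so a half turn about z gives the same grasp; the last joint's range is limited). The gripper opens to 85 mm and grips with 20 to 120 N. Pads are 22 mm wide; open, the fingers measure 114 mm over their backs; the gripper's body (76 mm by 85 mm) begins 54 mm behind the grasp point. The pads swing forward as they close: fully open they stand 13 mm farther back than shut.
Start: joints at [-1.024, 0.507, -0.238, 1.5, 0.126, 1.149, -0.155], TCP at [0.267, 0.565, 0.231] pointing down, gripper open.
Joint ranges: [-3.08, 3.08], [-0.24, 2.05], [-1.43, 1.35], [0, 2.5], [-1.52, 4.66], [0.17, 1.96], [-2.89, 2.89]. Speed limits (rad/s): [2.39, 2.39, 3.14, 3.14, 3.14, 3.14, 3.14].

### API

Orientations are given as a unit quaternion [x, y, z, w].
In Python, from rig import bot, cams, workorder gives the robot as it stands.
- The arm moves only by the tool step_arm, never from a script. Its argument "commands" is a list of rows, each a list of 5 numbers: the shift along the tool's x, y, z in m, then the turn about the tool's z in units of 8 degrees (1.0 is 8 degrees), then the opening, from 0 (shut) to 1 (fully open). In form: [[x, y, z, turn, claw], ...]. A call has exactly 10 rows; each row is the pose to reach, as a shift and turn from the pose commanded when the call began, along the tool's axes at that moment; what a row does not reach only later rows make up. A row lasts 1/10 s, in which the tool goes at most 50 mm and 8.59 degrees, less where a joint would pass 70% of its speed; a pose out of reach is approached as far as the arm can. A call with a gripper value outside its range is refused whole. The fingers move at their own pace and stop on an object; the grip force is fixed at half the most. Time passes only in rows, so rows that repeat a pose let the fingers close, or fill a call up. It gives the time, the measured TCP pose, the force and the opening at its end, in the units of the state.
- bot.get_state(): the state, without advancing time (a new reading comes with each control period).
- cams.get_image(name): name is "scene" or "top" or "wrist"; returns a dict with "img" (384x512x3 uint8, red, green, blue), "mtx" (3x3 intrinsics, pixels), "origin" and "rotation" of the camera in the world; the wrist camera has in their place "T_tool_cam" (4x4, takes a point from camera to tool coordinates, whose origin is the TCP and whose axes are the flange's). Camera axes: x right, y down, z forward; pixel columns grow to the right and rows downward; lengths in m; the calibration is good to about 2 mm. A picture is of the moment at which its call begins: read the wrist's pose just before it. There is no depth.
- workorder.sign_off(): hands the job in, once; it reports no verdict.
The state is a dict: "clock": time; "joint_pos": joint angles; "joint_velocities": joint speeds; "joint_torque": joint torques, N m; "ee_pos": TCP position; "tcp_rot": TCP orientation; "force": force on the tool from outside, world axes, zero at the start; "wrist_torque": the same for the moment, N m; "finger_gap": opening from 0.0 (shut) to 1.0 (fully open).
Only numpy, scipy, OpenCV 4.12 (cv2) and the standard library are available. Lean on these libraries where they do the work, as an engineer would, in place of code of your own. Each camera call takes 0.05 s, during which the arm holds its last target. There are 200 camera calls.

## Working session

There is one attempt and no reset: what is moved stays moved. The work goes in short steps, Python scripts to look and compute and a tool call to move; the robot and the scene stay as the last step left them, time stands still between calls to the robot, and variables do not carry over. Pictures are saved under pics/ and viewed, about 8 in all and at most 12, crops included, and the job is handed in when it is done.

Besides the shell and the picture viewer there is one more tool, called after ">>>" as name(argument=value, ...) on one line, values as JSON. step_arm: Moves the arm, as the interface text tells. Its arguments: {"type":"object","properties":{"commands":{"type":"array","items":{"type":"array","items":{"type":"number"}}}},"required":["commands"]}

```bash
mkdir -p pics
python3 - <<'E'
from rig import bot,cams
import cv2,json
print(bot.get_state(), bot.hold_point_z)
for n in ("scene","top"):
    d=cams.get_image(n); cv2.imwrite(f"pics/{n}1.png",cv2.resize(d["img"][:,:,::-1],None,fx=1.5,fy=1.5,interpolation=cv2.INTER_CUBIC))
    print(n,d["mtx"],d["origin"],d["rotation"])
E
```

```text
{'clock': 0.0, 'joint_pos': array([-1.02350425,  0.50833981, -0.23753574,  1.50114781,  0.12569123,
        1.14890166, -0.15480172]), 'joint_velocities': array([-1.23904411e-03,  1.08916654e-03, -2.82976878e-04, -4.47779928e-04,
        3.44101495e-05, -6.97038546e-04,  1.16403727e-03]), 'joint_torque': array([ 4.47708362e-04, -6.20595574e+01, -2.18647175e+00, -2.49650413e+01,
        1.27015563e-02,  1.20638864e-02, -1.24899924e-05]), 'ee_pos': array([0.26706903, 0.56449912, 0.23042366]), 'tcp_rot': array([ 2.19092528e-01,  9.75703668e-01, -8.84105800e-04, -1.87207729e-04]), 'force': array([0.13332222, 0.11568643, 0.52467145]), 'wrist_torque': array([-0.01978736, -0.02878306, -0.00933877]), 'finger_gap': 1.0037745587298952} 0.0187
scene [[368.25492921   0.         250.88149849]
 [  0.         368.25492921 191.44459869]
 [  0.           0.           1.        ]] [1.04700872 0.43295026 0.75937684] [ 0.40155552  0.83405221 -0.33947948 -0.16692443]
top [[415.67476426   0.         254.28588179]
 [  0.         415.67476426 188.63493285]
 [  0.           0.           1.        ]] [0.35410345 0.01171274 1.05380873] [ 0.70974657 -0.70032526  0.05162521 -0.0560283 ]
```

View pics/top1.png

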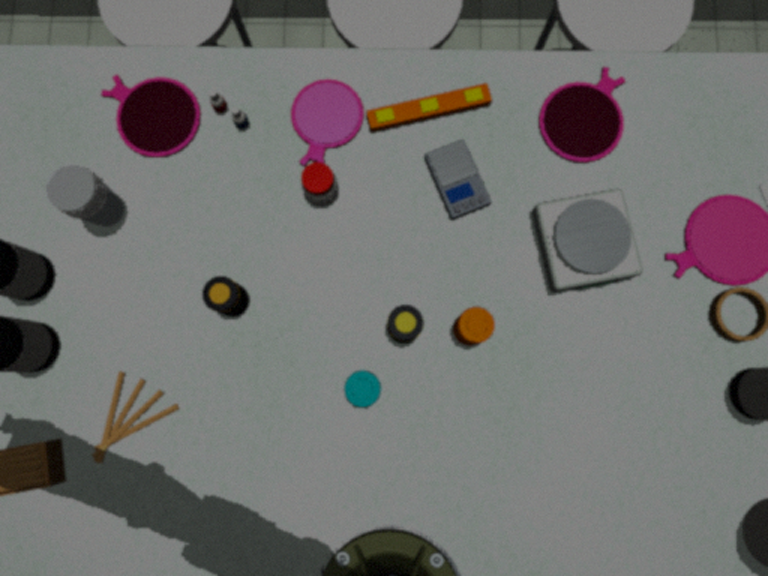

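View pics/scene1.png

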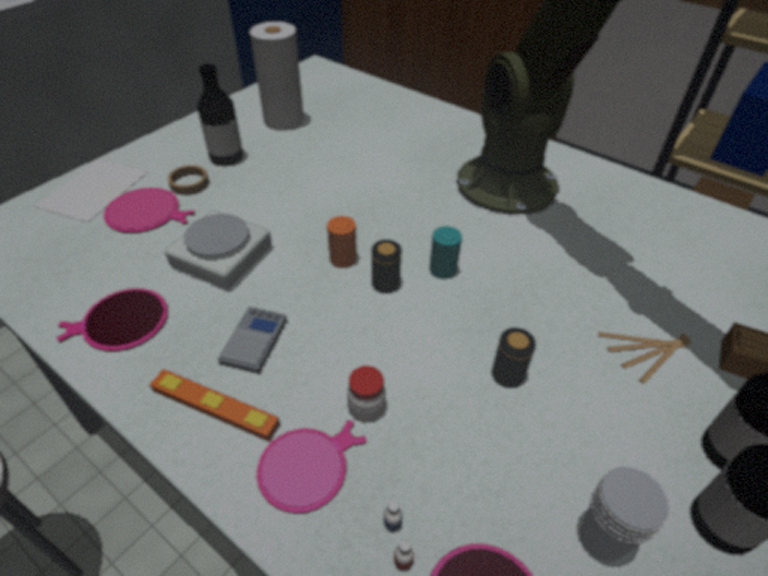

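The top view (1.5x) shows tin caps at about (219,293) and (404,322), the jar cap at (318,178) and the pan at (592,236). There are orange (474,325) and turquoise (363,389) decoys. In the scene view the caps are at (518,340) and (386,249), the jar at (367,381) and the pan at (217,236).

```bash
cat > h.py <<'E'
import numpy as np
from scipy.spatial.transform import Rotation as R
C={"scene":(368.255,250.881,191.445,[1.04700872,0.43295026,0.75937684],[0.40155552,0.83405221,-0.33947948,-0.16692443]),
"top":(415.675,254.286,188.635,[0.35410345,0.01171274,1.05380873],[0.70974657,-0.70032526,0.05162521,-0.0560283])}
def ray(n,u,v):
    f,cx,cy,o,q=C[n]; return np.array(o),R.from_quat(q).apply([(u-cx)/f,(v-cy)/f,1])
def at(n,u,v,z):
    o,d=ray(n,u,v); return o+d*(z-o[2])/d[2]
def local(st,p):  # shift in tool axes from current TCP
    return R.from_quat(st["tcp_rot"]).inv().apply(np.array(p)-st["ee_pos"])
E
python3 - <<'E'
from h import *
from rig import bot
for k,t,s,z in [("left",(219,293),(518,340),.09),("mid",(404,322),(386,249),.09),("jar",(318,178),(367,381),.075),("pan",(592,236),(217,236),.064),("orange",(476,324),(342,226),.09),("turq",(363,388),(446,237),.09)]:
    a=at("top",(t[0]+.5)/1.5-.5,(t[1]+.5)/1.5-.5,z);b=at("scene",(s[0]+.5)/1.5-.5,(s[1]+.5)/1.5-.5,z)
    print(k,a.round(4),b.round(4), np.hypot(*a[:2]).round(3))
s=bot.get_state();print(R.from_quat(s["tcp_rot"]).as_matrix().round(3))
E
```

```text
left [0.4833 0.2727 0.09  ] [0.4822 0.2704 0.09  ] 0.555
mid [ 0.4417 -0.0166  0.09  ] [ 0.4426 -0.02    0.09  ] 0.442
jar [0.6767 0.1251 0.075 ] [0.6804 0.1287 0.075 ] 0.688
pan [ 0.588  -0.3211  0.064 ] [ 0.5944 -0.3157  0.064 ] 0.67
orange [ 0.4401 -0.128   0.09  ] [ 0.4431 -0.1256  0.09  ] 0.458
turq [0.3401 0.045  0.09  ] [0.3458 0.0467 0.09  ] 0.343
[[-0.904  0.428 -0.001]
 [ 0.428  0.904 -0.001]
 [-0.    -0.002 -1.   ]]
```

>>> step_arm(commands=[[-0.02,-0.045,0,0,1],[-0.04,-0.09,0,0,1],[-0.064,-0.136,0,0,1],[-0.105,-0.142,0,0,1],[-0.15,-0.148,0,0,1],[-0.195,-0.154,0,0,1],[-0.24,-0.16,0,0,1],[-0.28,-0.166,0,0,1],[-0.321,-0.1725,0,0,1],[-0.321,-0.1725,0,0,1]])

```text
clock: 1.1
ee_pos: [0.4885, 0.2663, 0.2305]
tcp_rot: [0.223, 0.975, -0.001, 0.001]
force: [-1.3, 0.5, -0.9]
finger_gap: 1.0
```

Run:
```python
from h import *
from rig import bot,cams
import cv2
s=bot.get_state(); d=cams.get_image("wrist"); cv2.imwrite("pics/w1.png",cv2.resize(d["img"][:,:,::-1],None,fx=1.5,fy=1.5))
print(s["ee_pos"],local(s,[.483,.2715,.035]),d["mtx"],d["T_tool_cam"])
# expected pixel of tin top
T=np.array(d["T_tool_cam"]);p=np.linalg.inv(T)@np.append(local(s,[.483,.2715,.09]),1);q=np.array(d["mtx"])@p[:3];print(q/q[2]*1.5, s["force"])
```

```text
[0.4884503  0.26630037 0.23048541] [0.00771928 0.00273311 0.19545902] [[273.32815954   0.         253.81255081]
 [  0.         273.32815954 194.08960241]
 [  0.           0.           1.        ]] [[ 3.39703489e-04 -9.45099245e-01 -3.26783264e-01  8.44474917e-02]
 [ 9.99999427e-01  6.52863831e-04 -8.48629201e-04 -3.18908507e-04]
 [ 1.01538379e-03 -3.26782788e-01  9.45098925e-01 -1.42472299e-01]
 [ 0.00000000e+00  0.00000000e+00  0.00000000e+00  1.00000000e+00]]
[385.19420471 263.39178025   1.5       ] [-1.28017641  0.51135132 -0.89776218]
```

View pics/w1.png

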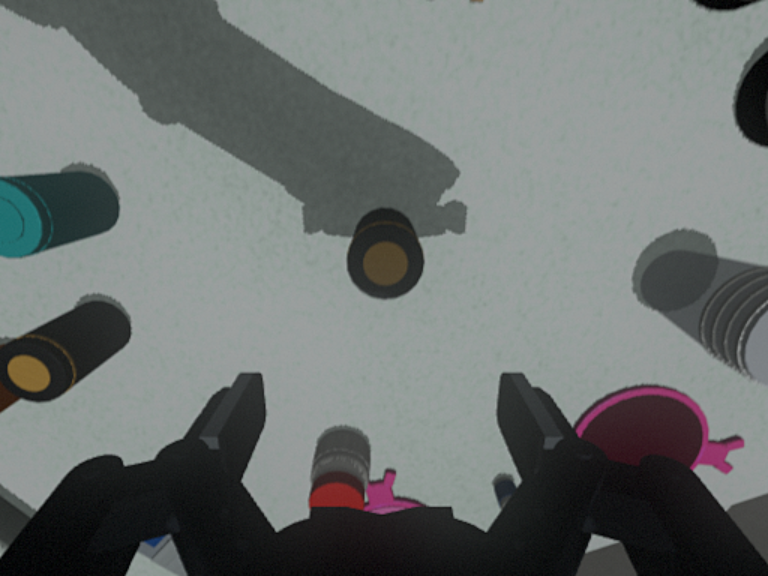

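Cap at (385,262), predicted (385,263), so the position is confirmed. Descending partway to see whether the TCP offset settles.

>>> step_arm(commands=[[0,0,0,0,1],[0,0,0.02,0,1],[0,0,0.04,0,1],[0,0,0.06,0,1],[0,0,0.08,0,1],[0,0,0.09,0,1],[0,0,0.1,0,1],[0,0,0.1,0,1],[0,0,0.1,0,1],[0,0,0.1,0,1]])

```text
clock: 2.15
ee_pos: [0.484, 0.2721, 0.1321]
tcp_rot: [0.219, 0.976, 0.0, 0.0]
force: [0.2, 0.5, 1.3]
finger_gap: 1.0
```

Settled on target. Going down and closing.

>>> step_arm(commands=[[0,0,0.02,0,1],[0,0,0.04,0,1],[0,0,0.06,0,1],[0,0,0.08,0,1],[0,0,0.095,0,1],[0,0,0.095,0,1],[0,0,0.095,0,0.3],[0,0,0.095,0,0],[0,0,0.095,0,0],[0,0,0.095,0,0]])

```text
clock: 3.15
ee_pos: [0.4843, 0.2718, 0.0378]
tcp_rot: [0.219, 0.976, 0.001, 0.001]
force: [-1.5, -1.0, 4.3]
finger_gap: 0.645
```

>>> step_arm(commands=[[0,0,0,0,0],[0,0,0,0,0],[0,0,0,0,0],[0,0,-0.01,0,0],[0,0,-0.02,0,0],[0,0,-0.03,0,0],[0,0,-0.04,0,0],[0,0,-0.04,0,0],[0,0,-0.04,0,0],[0,0,-0.04,0,0]])

```text
clock: 4.15
ee_pos: [0.4834, 0.2716, 0.0759]
tcp_rot: [0.219, 0.976, -0.0, -0.0]
force: [0.2, -0.6, -5.3]
finger_gap: 0.645
```

Run:
```python
from rig import bot,cams
for i in range(3):
    cams.get_image("top"); s=bot.get_state(); print(s["force"],s["ee_pos"],s["finger_gap"],s["wrist_torque"])
```

```text
[-0.16206125 -0.04353169 -5.09245856] [0.48332134 0.27157051 0.07580545] 0.6417399977109219 [ 0.01253915 -0.05351125 -0.02148879]
[ 0.38515679 -0.24996805 -5.73473295] [0.48336105 0.27157142 0.07577055] 0.6446351065804353 [-0.00115045 -0.00673812 -0.02965375]
[ 0.28237721 -0.70588945 -4.66504572] [0.48338135 0.27163844 0.07578906] 0.6413469046668461 [-0.01112254 -0.00160039 -0.01099391]
```

Steady −5.2 N, so this tin is the heavy one (a light one would read about −1.6 N). I'll lift it and carry it to the pan.

>>> step_arm(commands=[[0,0,-0.03,0,0],[0,0,-0.06,0,0],[0,0,-0.09,0,0],[-0.012,-0.017,-0.12,0,0],[-0.03,-0.042,-0.125,0,0],[-0.048,-0.067,-0.125,0,0],[-0.067,-0.093,-0.125,0,0],[-0.086,-0.12,-0.125,0,0],[-0.105,-0.146,-0.125,0,0],[-0.124,-0.173,-0.125,0,0]])

```text
clock: 5.3
ee_pos: [0.5216, 0.0612, 0.201]
tcp_rot: [0.219, 0.976, -0.0, -0.0]
force: [2.2, -0.8, -4.4]
finger_gap: 0.638
```

>>> step_arm(commands=[[-0.019,-0.027,0,0,0],[-0.038,-0.053,0,0,0],[-0.058,-0.081,0,0,0],[-0.079,-0.11,0,0,0],[-0.1,-0.139,0,0,0],[-0.121,-0.169,0,0,0],[-0.142,-0.198,0,0,0],[-0.163,-0.227,0,0,0],[-0.184,-0.257,0,0,0],[-0.203,-0.283,0,0,0]])

```text
clock: 6.3
ee_pos: [0.5838, -0.2823, 0.2005]
tcp_rot: [0.22, 0.976, -0.0, -0.001]
force: [0.3, 0.3, -5.1]
finger_gap: 0.642
```

>>> step_arm(commands=[[-0.012,-0.016,0,0,0],[-0.02,-0.028,0,0,0],[-0.023,-0.032,0,0,0],[-0.023,-0.032,0,0,0],[-0.023,-0.032,0,0,0],[-0.023,-0.032,0,0,0],[-0.023,-0.032,0,0,0],[-0.023,-0.032,0,0,0],[-0.023,-0.032,0,0,0],[-0.023,-0.032,0,0,0]])

```text
clock: 7.3
ee_pos: [0.5914, -0.3189, 0.2013]
tcp_rot: [0.219, 0.976, -0.0, -0.0]
force: [0.4, -0.0, -5.8]
finger_gap: 0.642
```

Run:
```python
from h import *
from rig import bot,cams
import cv2
s=bot.get_state(); d=cams.get_image("top");t=d["img"]; w=cams.get_image("wrist")["img"]
a=cv2.resize(d["img"][60:300,200:512,::-1],(624,480)); 
cv2.imwrite("pics/t2.png",a); cv2.imwrite("pics/w2.png",cv2.resize(w[:,:,::-1],None,fx=1.5,fy=1.5))
print(s["ee_pos"],s["force"],s["finger_gap"],local(s,[.591,-.319,.2]),R.from_quat(s["tcp_rot"]).as_matrix().round(3).tolist())
W=cams.get_image("wrist");T=np.array(W["T_tool_cam"]);p=np.linalg.inv(T)@np.append(local(s,[.591,-.319,.064]),1);q=np.array(W["mtx"])@p[:3];print(q/q[2]*1.5)
```

```text
[ 0.59137637 -0.31890013  0.20133323] [ 0.35323978 -0.04459719 -5.80194239] 0.6424509596428661 [ 0.00029755 -0.00025111  0.00133324] [[-0.904, 0.427, -0.0], [0.427, 0.904, -0.0], [0.0, -0.0, -1.0]]
[381.18153712 274.42365048   1.5       ]
```

View pics/w2.png

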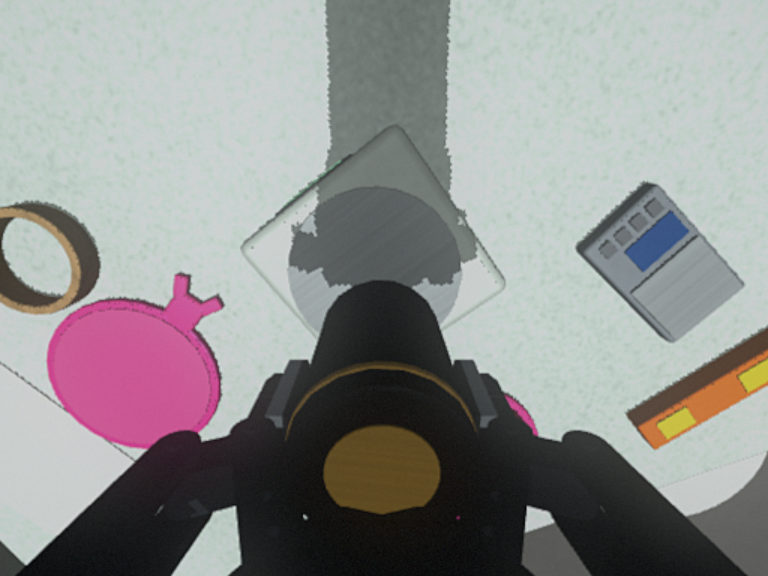

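The pan spans u=288–463 in the wrist view, with its top at v=186. Its centre is near u=375 against 381 predicted, so I'll shift y by −4 mm, then lower.

>>> step_arm(commands=[[0,-0.004,0.01,0,0],[0,-0.004,0.025,0,0],[0,-0.004,0.04,0,0],[0,-0.004,0.055,0,0],[0,-0.004,0.068,0,0],[0,-0.004,0.078,0,0],[0,-0.004,0.085,0,0],[0,-0.004,0.09,0,0],[0,-0.004,0.094,0,0],[0,-0.004,0.094,0,0]])

```text
clock: 8.45
ee_pos: [0.5896, -0.3226, 0.107]
tcp_rot: [0.219, 0.976, 0.0, -0.0]
force: [-0.4, 0.4, -4.6]
finger_gap: 0.643
```

>>> step_arm(commands=[[0,0,0.002,0,0],[0,0,0.004,0,0],[0,0,0.006,0,0],[0,0,0.008,0,0],[0,0,0.01,0,0],[0,0,0.012,0,0],[0,0,0.012,0,0],[0,0,0.012,0,0],[0,0,0.012,0,0],[0,0,0.012,0,0]])

```text
clock: 9.45
ee_pos: [0.5898, -0.3227, 0.0955]
tcp_rot: [0.219, 0.976, -0.0, 0.0]
force: [0.2, 0.1, -1.1]
finger_gap: 0.643
```

>>> step_arm(commands=[[0,0,0.001,0,0],[0,0,0.002,0,0],[0,0,0.002,0,0],[0,0,0.002,0,0],[0,0,0.002,0,0.7],[0,0,0.002,0,0.75],[0,0,0.002,0,0.85],[0,0,0.002,0,1],[0,0,0.002,0,1],[0,0,0.002,0,1]])

```text
clock: 10.45
ee_pos: [0.5897, -0.3226, 0.0933]
tcp_rot: [0.219, 0.976, -0.0, 0.0]
force: [-0.3, 0.3, -0.1]
finger_gap: 0.999
```

>>> step_arm(commands=[[0,0,0,0,1],[0,0,-0.01,0,1],[0,0,-0.025,0,1],[0,0,-0.045,0,1],[0,0,-0.065,0,1],[0,0,-0.085,0,1],[0,0,-0.105,0,1],[0,0,-0.125,0,1],[0,0,-0.14,0,1],[0,0,-0.14,0,1]])

```text
clock: 11.45
ee_pos: [0.5908, -0.3232, 0.2366]
tcp_rot: [0.219, 0.976, -0.001, 0.003]
force: [0.4, 0.5, -0.2]
finger_gap: 1.001
```

Run:
```python
from h import *
from rig import bot,cams
import cv2
s=bot.get_state(); w=cams.get_image("wrist"); d=cams.get_image("scene")["img"]
cv2.imwrite("pics/w3.png",np.vstack([cv2.resize(w["img"][:,:,::-1],(400,300)),cv2.resize(d[100:250,80:280,::-1],(400,300))]))
print(s["ee_pos"],s["force"],s["finger_gap"])
```

```text
[ 0.59076214 -0.3231863   0.23660177] [ 0.36705147  0.48515826 -0.22998899] 1.00075990690274
```

View pics/w3.png

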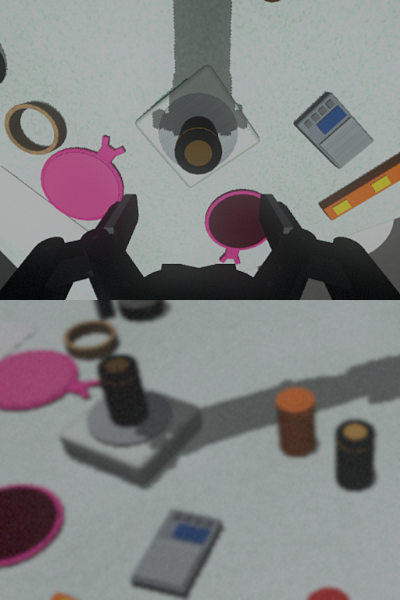

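```bash
python3 -c "
from rig import workorder
print(workorder.sign_off())"
```

```text
the job is handed in; nothing more can be done
None
```

The heavier tin is standing upright on the scale's pan, about 5 mm from its centre as estimated from the wrist picture. The job is handed in. I lifted only the left-hand tin. It read about 5.2 N, well above the 1.4–1.8 N of the light tin, so I did not lift the other.

**Last checks:**
- **Placing:** while I lowered the tin, the load on the gripper fell from about 5 N to about 0. After release and retreat, both the wrist and scene cameras showed the tin upright on the pan.
- **Lighter tin:** it was never touched and was still standing on the table in the last scene picture. It is about 0.33 m from the pan.
- **White jar:** I never moved near it, and it was only partly visible in that last crop.
- **Arm:** the gripper was open and clear of everything, and the clock read about 11.5 s.

**Not measured directly:** how far the pan sank. At 5.2 N it should be about 8 mm, and the tool's height at release (0.093 m, against about 0.102 m expected on an unloaded pan) agrees with that. The top and scene cameras disagreed by about 8 mm on the pan's position, so I used their average and corrected it by 4 mm from the wrist view.

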